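# Fit the square-bored crank handle on the gearbox shaft

## Robot

A 6-joint arm with a two-finger parallel gripper is mounted at the origin on a cart in front of the work surface, level with it; the furniture and walls round the work are solid. World frame = base frame: x ahead of the robot, y to its left, z up, the work surface at z = 0. Lengths are in mm, angles in rad, forces in N, time in s.
With the tool pointing down it reaches from about 325 to 900 mm from the base axis. Payload 3.5 kg.
Tool frame: the origin (TCP) lies midway between the tips of the shut fingers; the grasp point (between the pads) lies 19 mm behind it (env.hold_point_z is the distance from the TCP to the grasp point, in mm); z points along the fingers, y is the line along which they close (so a half turn about z gives the same grasp; the last joint's range is limited). The gripper opens to 85 mm and grips with 20 to 120 N. Pads are 22 mm wide; open, the fingers measure 114 mm over their backs; the gripper's body (76 mm by 85 mm) begins 54 mm behind the grasp point. The pads swing forward as they close: fully open they stand 13 mm farther back than shut.
Start: joints at [-1.419, 0.276, -0.026, 1.268, 0, 1.467], TCP at [157.52, -604.822, 231.313] pointing down, gripper open.
Joint ranges: [-3.12, 3.12], [-0.85, 1.88], [-1.08, 1.24], [-1.95, 2.15], [-1.57, 1.53], [-3.14, 3.14]. Speed limits (rad/s): [2.57, 2.57, 3.14, 3.14, 3.14, 3.14].

## Interface

Orientations are given as a unit quaternion [w, x, y, z].
In Python, from plant import env gives the robot as it stands.
- The arm moves only by the tool hand_motion, called after "Call:" by a JSON object that holds its "api" and its "payload". Schema: {"type":"object","properties":{"ticks":{"type":"array","items":{"type":"number"},"minItems":4,"maxItems":40},"jaw":{"type":"number"},"only":{"type":"string"},"quiet":{"type":"boolean"},"lines":{"type":"string"}},"required":["ticks"],"additionalProperties":false}. ticks is one flat list of numbers that holds 1 to 10 rows one after another, with no inner brackets; each row has 4 numbers: dx, dy, dz in mm, then a turn about the tool's z in rad; each row is the pose to reach, as a shift and turn from the pose commanded when the call began, along the tool's axes at that moment; what a row does not reach only later rows make up. A row lasts 1/10 s, in which the tool goes at most 50 mm and 0.15 rad, less where a joint would pass 70% of its speed; a pose out of reach is approached as far as the arm can. jaw is the finger opening in mm, set as the call begins (left out keeps the last). The fingers move at their own pace and stop on an object; the grip force is fixed at half the most. Time passes only in rows, so rows that do not move let the fingers close. The tool returns the time, the measured TCP pose, the force, the opening and the grip force at its end. only (a regular expression) keeps the lines of the reply that match it, lines (a string "A,B") keeps lines A to B, and quiet returns only ok. Input that does not fit is refused with a message, and nothing moves.
- env.read_state(): the state, without advancing time (a new reading comes with each control period).
- env.snapshot(name): name is "side" or "top" or "wrist"; returns a dict with "image" (400x640x3 uint8, red, green, blue), "intrinsics" (3x3 intrinsics, pixels), "cam_to_world" (4x4, takes a point from camera to world coordinates). Camera axes: x right, y down, z forward; pixel columns grow to the right and rows downward; lengths in mm; the calibration is good to about 2 mm. The wrist camera is an equidistant fisheye: a pixel r from the principal point sees the ray r / f radians off the axis. A picture is of the moment at which its call begins. There is no depth.
- env.job_done(): hands the job in; it is judged then, once.
The state is a dict: "clock": time; "joints": joint angles; "qvel": joint speeds; "effort": joint torques, N m; "ee_pos": TCP position; "ee_rot": TCP orientation; "ft_force": force on the tool from outside, world axes, zero at the start; "torque": the same for the moment, N m; "opening": finger opening in mm; "finger_force": force on a finger pad.
Only numpy, scipy, OpenCV 4.12 (cv2) and the standard library are available. Lean on these libraries where they do the work, as an engineer would, in place of code of your own. Each camera call takes 0.05 s, during which the arm holds its last target. There are 200 camera calls.

## Task

Pick the crank handle whose hub has the square bore and fit it onto the square upright shaft of the small gearbox bolted to the welding table, turned so that the squares match (any of the four ways), fully home on the collar below the shaft. Let go of it there, and leave the round-bored crank where it lies.

Things in the scene. Friction and masses are not known exactly. Their poses are not given: they have to be found in the camera images.
- square_crank: Loose dark crank that fits, bore upright, 0.3 kg. Square hub 48x48x28 mm with a 28x28 mm square hole right through, parallel to its sides. Origin: centre of hub underside, z up. Flat arm (18 wide, 10 to 20 mm up) along own +x to an upright black knob (26 across, top 57 mm up) at x = 105 mm. Grasp the hub across its free faces y = -24 and +24 mm; centre of mass within 12 mm of hub centre.
- round_crank: The wrong crank, to be left alone: same arm and knob, but a round hub 48 mm across, 28 mm high, with a 22 mm round hole. Origin: centre of the hub's underside, arm along own +x. The two cranks may lie in either place.
- gearbox: Grey gearbox fixed to the table: foot plate 100x100x12 mm, housing 64x64 mm up to 46 mm height, a short horizontal stub along its own +x. Origin: centre of the foot's underside on the table, z up; the square shaft stands on this vertical axis, its sides parallel to the gearbox's x and y.
- shaft_seat (a point): Top of the round collar (46 mm across) at the foot of the shaft, on its axis, 60 mm above the gearbox's origin; axes as the gearbox. The hub's underside comes to rest here. The fixed steel shaft rises from it: 24x24 mm square for 16 mm, then tapering to a 12x12 mm tip 32 mm above the seat. It does not turn.

How it is judged:
By the outcome, as a careful person would: the job done as asked, in the order asked, and still so for the second after the job is handed in, with the robot touching nothing.
It also fails if it takes over 38 s, if anything falls off the work surface, if the arm or the gripper's body presses on something with over 40 N, if the wrist force passes 120 N, or if a joint passes its speed limit or range.

## Working session

There is one attempt and no reset: what is moved stays moved. The work goes in short steps, Python scripts to look and compute and a tool call to move; the robot and the scene stay as the last step left them, time stands still between calls to the robot, and variables do not carry over. Pictures are saved under pics/ and viewed, at most 10 in all, crops included, and the job is handed in when it is done.

```bash
ls; mkdir -p pics; python3 - <<'E'
from plant import env
import cv2
for n in ("top","side"):
    s=env.snapshot(n); cv2.imwrite(f"pics/{n}0.png",s["image"][:,:,::-1])
    print(n,s["intrinsics"].tolist(),s["cam_to_world"].round(4).tolist())
st=env.read_state(); print({k:st[k] for k in("clock","ee_pos","ee_rot","ft_force","opening")}, env.hold_point_z)
E
```

```text
pics
plant.py
top [[472.3179671276586, 0.0, 319.8647254941436], [0.0, 472.3179671276586, 198.15458337769797], [0.0, 0.0, 1.0]] [[0.013, -0.9948, 0.1007, 344.0535], [-0.9996, -0.0155, -0.0239, 18.7687], [0.0253, -0.1004, -0.9946, 1188.1085], [0.0, 0.0, 0.0, 1.0]]
side [[378.62027904895973, 0.0, 311.8046552591494], [0.0, 378.62027904895973, 202.21428486061762], [0.0, 0.0, 1.0]] [[0.9822, -0.1235, 0.1416, 352.2502], [-0.1878, -0.6672, 0.7209, -605.2011], [0.0054, -0.7346, -0.6785, 649.9997], [0.0, 0.0, 0.0, 1.0]]
{'clock': 0.1, 'ee_pos': array([ 157.42509518, -604.10432434,  230.25829976]), 'ee_rot': array([-1.03423030e-03,  9.91894418e-01,  1.27060588e-01, -1.35121561e-05]), 'ft_force': array([ 1.03845358,  0.07326734, -1.02777942]), 'opening': 85.32353026903148} 18.700000000000003
```

View pics/top0.png

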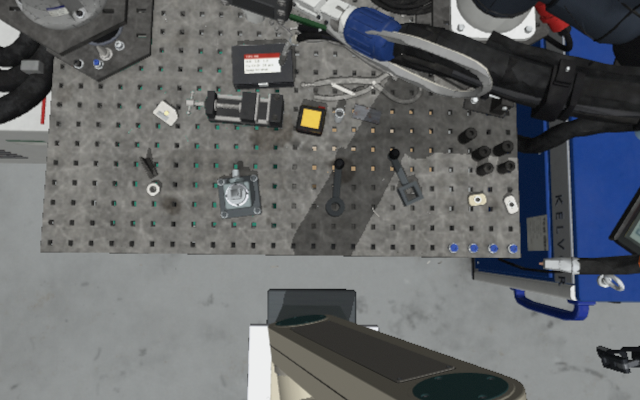

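View pics/side0.png

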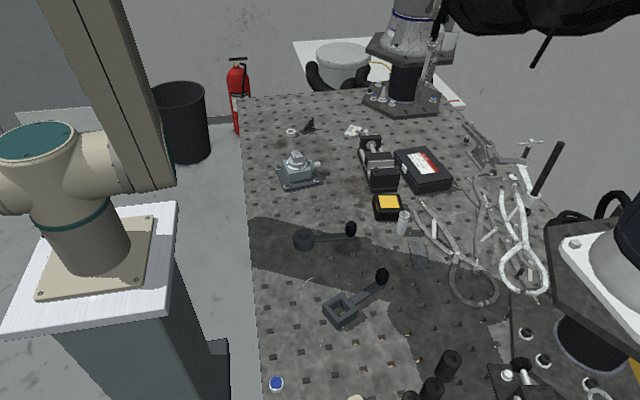

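The top view shows the square crank's hub at about (410,192) with its knob at (394,154). The round crank's hub is at (335,207) and the gearbox shaft at (238,192). In the side view the square hub is at (341,309), its knob at (382,276), and the gearbox at (298,165).

```bash
cat > h.py <<'E'
import numpy as np, cv2
def ray(s,u,v,fish=False):
    K=s["intrinsics"];T=np.array(s["cam_to_world"])
    x=(u-K[0,2])/K[0,0];y=(v-K[1,2])/K[1,1]
    if fish:
        r=np.hypot(x,y); d=np.array([x,y,0])*(np.sin(r)/max(r,1e-9)); d[2]=np.cos(r)
    else: d=np.array([x,y,1.])
    return T[:3,3],T[:3,:3]@d
def hit(s,u,v,z,fish=False):
    o,d=ray(s,u,v,fish); return o+d*(z-o[2])/d[2]
def proj(s,P,fish=False):
    K=s["intrinsics"];T=np.array(s["cam_to_world"])
    p=(np.atleast_2d(P)-T[:3,3])@T[:3,:3]
    if fish:
        n=np.hypot(p[:,0],p[:,1]); k=np.arctan2(n,p[:,2])/np.maximum(n,1e-9); q=p[:,:2]*k[:,None]
    else: q=p[:,:2]/p[:,2:]
    return q*[K[0,0],K[1,1]]+[K[0,2],K[1,2]]
E
python3 - <<'E'
from plant import env
from h import *
t=env.snapshot("top");s=env.snapshot("side")
print("hub",hit(t,410,192,28),hit(s,341,309,28))
print("knob",hit(t,394,154,50),hit(s,382,276,50))
print("gb",hit(t,238,192,80),hit(s,298,160,80))
def crop(im,u,v,w,h,k): return cv2.resize(im["image"][v-h:v+h,u-w:u+w,::-1],None,fx=k,fy=k,interpolation=cv2.INTER_CUBIC)
m=np.vstack([np.hstack([crop(t,402,175,40,30,5),crop(s,358,298,40,30,5)]),np.hstack([crop(t,240,190,40,30,5),crop(s,298,170,40,30,5)])])
cv2.imwrite("pics/m1.png",m)
E
```

```text
hub [ 480.39894709 -232.92172043   28.        ] [ 480.46078613 -241.09505472   28.        ]
knob [ 571.1179507  -189.24668686   50.        ] [ 571.29761991 -198.66909462   50.        ]
gb [467.82758802 184.87573938  80.        ] [466.40622699 160.89920839  80.        ]
```

View pics/m1.png

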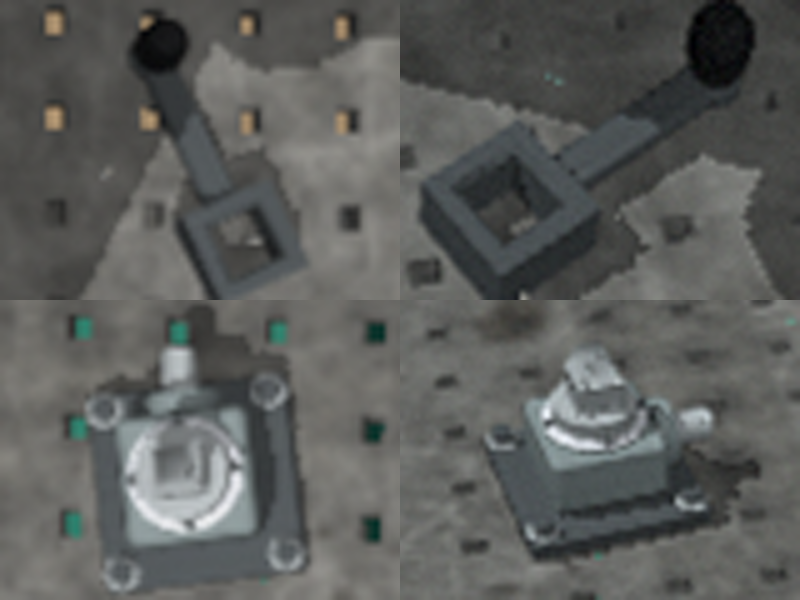

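```bash
python3 - <<'E'
from plant import env
from h import *
t=env.snapshot("top");s=env.snapshot("side")
def go(n,im,pts,ox,oy,z):
    q=np.array([hit(im,ox+(a+.5)/5-.5,oy+(b+.5)/5-.5,z)[:2] for a,b in pts]);
    print(n,q.mean(0).round(1),q.round(0).tolist(),[round(float(np.degrees(np.arctan2(*(q[(i+1)%len(q)]-q[i])[::-1]))),1) for i in range(len(q))])
go("hubT",t,[(178,222),(265,178),(308,265),(222,306)],362,145,28)
go("hubS",s,[(20,187),(119,123),(203,210),(96,272)],318,268,28)
go("knobT",t,[(160,45)],362,145,52)
go("knobS",s,[(320,35)],318,268,52)
go("footT",t,[(86,85),(284,70),(308,268),(104,292)],200,160,12)
go("tipT",t,[(178,162)],200,160,92)
go("tipS",s,[(188,57)],258,140,92)
go("ringT",t,[(183,178)],200,160,60)
go("footS",s,[(85,140),(130,245),(315,213)],258,140,12)
E
```

```text
hubT [ 477.6 -233.5] [[487.0, -201.0], [510.0, -245.0], [467.0, -266.0], [446.0, -223.0]] [-62.4, -153.9, 116.1, 27.6]
hubS [ 478.8 -236.4] [[447.0, -226.0], [490.0, -206.0], [512.0, -248.0], [467.0, -265.0]] [25.3, -63.3, -159.0, 116.7]
knobT [ 571.7 -187.9] [[572.0, -188.0]] [0.0]
knobS [ 570.9 -196.7] [[571.0, -197.0]] [0.0]
footT [467.3 193. ] [[513.0, 249.0], [523.0, 151.0], [423.0, 136.0], [410.0, 237.0]] [-84.6, -171.7, 97.6, 6.9]
tipT [466.4 189.6] [[466.0, 190.0]] [0.0]
tipS [463.2 183.9] [[463.0, 184.0]] [0.0]
ringT [462.3 191.9] [[462.0, 192.0]] [0.0]
footS [452.4 170.3] [[411.0, 229.0], [423.0, 137.0], [523.0, 145.0]] [-82.3, 4.6, 142.9]
```

Call:
{"api": "hand_motion", "payload": {"ticks": [12,-8,0,0,36,-25,0,-0.02,72,-50,0,-0.05,113,-77,0,-0.08,153,-105,10,-0.11,193,-133,20,-0.14,234,-160,30,-0.16,274,-188,45,-0.18,315,-215,60,-0.19,350,-240,70,-0.19], "jaw": 85}}

```text
clock: 1.3
ee_pos: [436.6, -281.4, 160.7]
ee_rot: [-0.0, 0.975, 0.221, 0.0]
ft_force: [1.8, -0.7, 0.3]
opening: 84.8
finger_force: 0.0
```

Call:
{"api": "hand_motion", "payload": {"ticks": [25,-17,5,0,43,-29,8,0,53,-36,10,0,53,-36,10,0,53,-36,10,0]}}

```text
clock: 1.8
ee_pos: [467.9, -229.3, 151.6]
ee_rot: [0.0, 0.975, 0.221, -0.0]
ft_force: [0.6, -0.9, 0.3]
opening: 84.9
finger_force: 0.0
```

```bash
python3 - <<'E'
from plant import env
import cv2
s=env.snapshot("wrist"); cv2.imwrite("pics/w1.png",s["image"][:,:,::-1])
print(s["intrinsics"].tolist(),s["cam_to_world"].round(4).tolist(),env.read_state()["joints"])
E
```

```text
[[309.70691628693146, 0.0, 319.7499976335557], [0.0, 309.70691628693146, 198.09854925208023], [0.0, 0.0, 1.0]] [[0.4313, -0.8637, -0.2607, 533.1026], [-0.9022, -0.4129, -0.1249, -198.2163], [0.0003, 0.2891, -0.9573, 293.572], [0.0, 0.0, 0.0, 1.0]] [-5.80277188e-01  1.50578470e-01 -3.59399111e-01  1.06022933e+00
 -4.38616079e-04  2.11731859e+00]
```

View pics/w1.png

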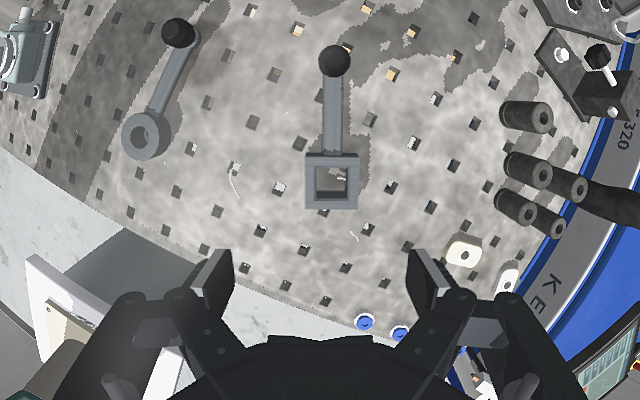

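The square hub's top face in the wrist view has corners at about (305,153), (358,153), (358,208) and (307,209). Its knob is at (334,60), and the hub is already almost square to the fingers.

```bash
python3 - <<'E'
from plant import env
from h import *
import cv2
s=env.snapshot("wrist")
g=s["image"].mean(2).astype(np.uint8)
p=np.array([(305,153),(358,153),(358,208),(307,209)],np.float32).reshape(-1,1,2)
p=cv2.cornerSubPix(g,p,(4,4),(-1,-1),(3,40,.01)).reshape(-1,2); print(p.round(1).tolist())
h=np.array([(315,163),(348,163),(347,200),(316,200)],np.float32).reshape(-1,1,2)
h=cv2.cornerSubPix(g,h,(4,4),(-1,-1),(3,40,.01)).reshape(-1,2); print(h.round(1).tolist())
st=env.read_state(); w,x,y,z=st["ee_rot"]; th=2*np.arctan2(y,x); e=np.array(st["ee_pos"])
for P in(p,h):
    q=np.array([hit(s,*a,28,True)[:2] for a in P]); c=q.mean(0); d=np.diff(np.vstack([q,q[:1]]),axis=0)
    print("c",c.round(1),"len",np.hypot(*d.T).round(1),"ang",(np.degrees(np.arctan2(d[:,1],d[:,0]))).round(1),"th",np.degrees(th).round(2))
    D=c-e[:2]; print("tool dx,dy",D@[np.cos(th),np.sin(th)],D@[np.sin(th),-np.cos(th)])
E
```

```text
[[303.8999938964844, 153.1999969482422], [358.20001220703125, 156.1999969482422], [357.0, 209.39999389648438], [304.29998779296875, 208.10000610351562]]
[[313.20001220703125, 165.5], [348.0, 163.0], [347.0, 198.6999969482422], [313.8999938964844, 199.5]]
c [ 478.2 -236. ] len [47.3 48.9 48.  50.1] ang [ -67.6 -153.9  114.    25.2] th 25.41
tool dx,dy 6.751025555558426 9.879772719529958
c [ 478.3 -235.5] len [30.4 32.5 29.8 31. ] ang [ -60.2 -154.8  116.9   26.3] th 25.41
tool dx,dy 7.105601244309931 9.484276555861845
```

Call:
{"api": "hand_motion", "payload": {"ticks": [3,4,15,0,7,9.7,45,0,7,9.7,85,0,7,9.7,115,0,7,9.7,135,0,7,9.7,145,0,7,9.7,148,0,7,9.7,148,0,7,9.7,148,0]}}

```text
clock: 2.8
ee_pos: [479.7, -235.8, 4.6]
ee_rot: [0.001, 0.975, 0.22, 0.001]
ft_force: [0.4, 0.5, 0.2]
opening: 85.0
finger_force: 0.0
```

Call:
{"api": "hand_motion", "payload": {"ticks": [0,0,0,0,0,0,0,0,0,0,0,0,0,0,0,0,0,0,0,0,0,0,0,0], "jaw": 30}}

```text
clock: 3.4
ee_pos: [479.5, -235.4, 4.4]
ee_rot: [0.001, 0.975, 0.221, 0.001]
ft_force: [-0.7, 1.0, 6.6]
opening: 47.1
finger_force: 63.6
```

Call:
{"api": "hand_motion", "payload": {"ticks": [0,0,0,0,0,0,-3,0,0,0,-15,0,0,0,-40,0,0,0,-75,0,0,0,-105,0,0,0,-130,0,0,0,-145,0,0,0,-147,0,0,0,-147,0]}}

```text
clock: 4.4
ee_pos: [478.4, -234.6, 150.4]
ee_rot: [0.0, 0.975, 0.221, 0.0]
ft_force: [0.3, 0.3, -2.5]
opening: 47.0
finger_force: 62.7
```

```bash
python3 - <<'E'
from plant import env
from h import *
s=env.snapshot("wrist"); t=env.snapshot("side")
cv2.imwrite("pics/w2.png",s["image"][:,:,::-1]); cv2.imwrite("pics/s2.png",cv2.resize(t["image"][60:360,200:520,::-1],None,fx=2,fy=2))
E
```

```text
(no output)
```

View pics/w2.png

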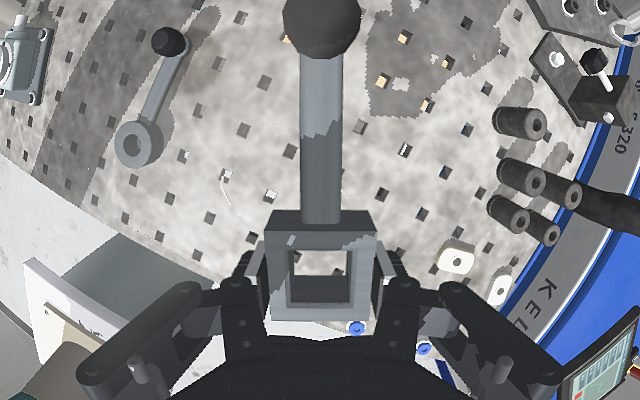

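The wrist view shows the crank held level between the pads, with its arm straight ahead to the knob at (321,25). The hub's top face spans about (268,232)-(377,232) down to (272,320)-(369,320).

```bash
python3 - <<'E'
from plant import env
from h import *
s=env.snapshot("wrist"); st=env.read_state(); w,x,y,z=st["ee_rot"]; th=2*np.arctan2(y,x); e=np.array(st["ee_pos"])
for n,u,v,zz in [("c0",268,232,174),("c1",377,232,174),("c2",369,320,174),("c3",272,320,174),("b0",270,211,146),("b1",374,211,146),("knob",321,20,200)]:
    D=hit(s,u,v,zz,True)[:2]-e[:2]; print(n,round(D@[np.cos(th),np.sin(th)],1),round(D@[np.sin(th),-np.cos(th)],1))
print(np.degrees(th),e)
im=s["image"][190:340,240:400,::-1]; cv2.imwrite("pics/w2c.png",cv2.resize(im,None,fx=4,fy=4,interpolation=cv2.INTER_CUBIC))
E
```

```text
c0 22.3 -21.2
c1 22.3 23.9
c2 -24.2 24.0
c3 -24.3 -22.7
b0 21.7 -24.7
b1 21.8 27.3
knob 98.6 0.6
25.4855370688655 [ 477.38316617 -234.02467223  148.7659456 ]
```

View pics/w2c.png

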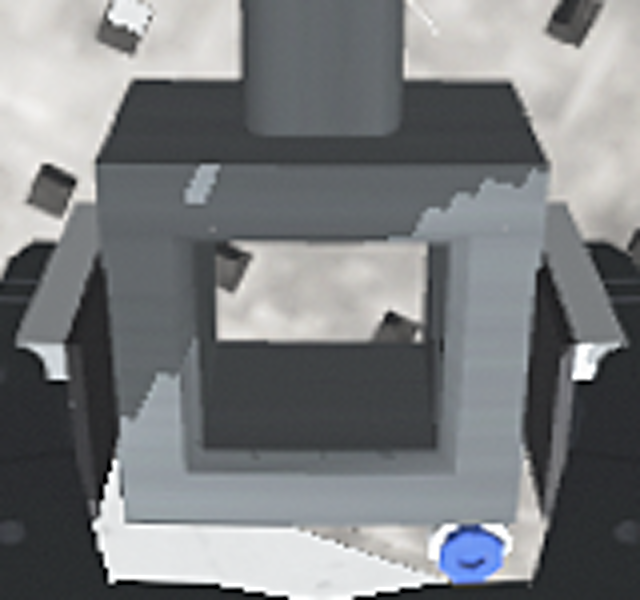

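Call:
{"api": "hand_motion", "payload": {"ticks": [2,-8,-6,-0.03,8,-32,-12,-0.12,18,-73,-20,-0.25,29,-118,-20,-0.39,40,-163,-20,-0.53,51,-208,-20,-0.67,62,-253,-20,-0.81,74,-298,-20,-0.95,83,-337,-20,-1.07,91,-368,-20,-1.16]}}

```text
clock: 5.55
ee_pos: [400.5, 138.8, 170.1]
ee_rot: [-0.001, 0.692, 0.721, -0.0]
ft_force: [0.5, 0.2, -2.8]
opening: 46.9
finger_force: 62.7
```

```bash
python3 - <<'E'
from plant import env
st=env.read_state(); print(st["joints"], st["qvel"])
E
```

```text
[ 1.80359666e-01 -3.98397410e-02 -5.20848568e-01  1.09088502e+00
  5.93799255e-04  1.71002179e+00] [ 0.74931644  0.06820146  0.06688652 -0.01443402 -0.01308886 -0.12749467]
```

Call:
{"api": "hand_motion", "payload": {"ticks": [18,-2,0,-0.04,26,-3,0,-0.08,29,-4,0,-0.08,29,-4,0,-0.08,29,-4,0,-0.08]}}

```text
clock: 6.05
ee_pos: [397.4, 164.6, 170.2]
ee_rot: [0.0, 0.666, 0.746, -0.0]
ft_force: [0.3, -0.7, -2.6]
opening: 47.2
finger_force: 62.6
```

```bash
python3 - <<'E'
from plant import env
from h import *
s=env.snapshot("wrist"); st=env.read_state(); print(st["ee_pos"],2*np.degrees(np.arctan2(st["ee_rot"][2],st["ee_rot"][1])))
np.savez("w3.npz",**s); print(proj(s,[[465,190,92],[465,190,60],[465,190,12]],True))
cv2.imwrite("pics/w3.png",s["image"][:,:,::-1])
E
```

```text
[397.54018454 164.59981016 170.25806673] 96.4424264917532
[[413.97281318 184.30931956]
 [403.2566436  175.05417659]
 [390.97473473 164.60640579]]
```

View pics/w3.png

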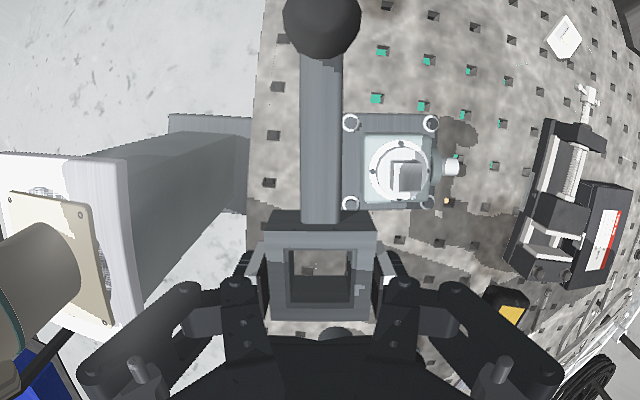

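The gearbox is clear beside the crank arm: foot corners near (343,114), (437,114), (436,208) and (342,212), with the shaft around (405,177). Zooming in to measure it.

```bash
python3 - <<'E'
import numpy as np,cv2
im=np.load("w3.npz")["image"][105:225,335:465,::-1]
cv2.imwrite("pics/w3c.png",cv2.resize(im,None,fx=5,fy=5,interpolation=cv2.INTER_CUBIC))
E
```

```text
(no output)
```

View pics/w3c.png

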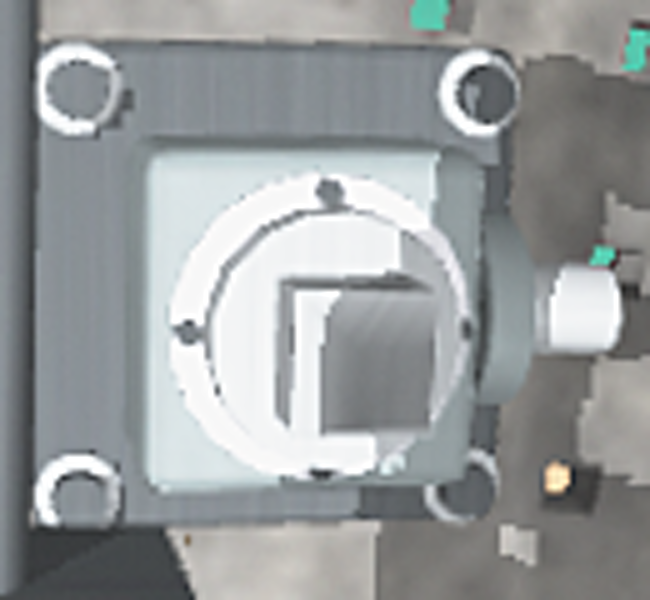

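```bash
cat > gb.py <<'E'
from h import *
from scipy.optimize import least_squares
s=dict(np.load("w3.npz"))
px=lambda a,b:(335+(a+.5)/5-.5,105+(b+.5)/5-.5)
H=lambda a,b,z:hit(s,*px(a,b),z,True)[:2]
# collar top points z60, 23 radius
c=np.array([H(207,338,60),H(468,320,60),H(330,207,60),H(228,258,60),H(232,410,60)])
r=least_squares(lambda p:np.hypot(*(c-p[:2]).T)-p[2],[465,190,23]); print("collar",r.x.round(1),r.fun.round(1))
r=least_squares(lambda p:np.hypot(*(c-p[:2]).T)-23,[465,190]); print("collar r23",r.x.round(1),r.fun.round(1))
h=np.array([H(147,150,46),H(147,490,46),H(473,487,46),H(482,160,46)]);print("housing",h.mean(0).round(1),[np.degrees(np.arctan2(*(h[i]-h[j])[::-1])).round(1) for i,j in((0,1),(2,1),(3,0))],np.hypot(*(h[1]-h[0])),np.hypot(*(h[1]-h[2])))
f=np.array([H(38,40,12),H(35,520,12),H(513,48,12)]);print("foot",((f[1]+f[2])/2).round(1),[np.degrees(np.arctan2(*(f[i]-f[j])[::-1])).round(1) for i,j in((0,1),(2,0))],np.hypot(*(f[0]-f[1])),np.hypot(*(f[2]-f[0])))
# predicted wireframe of shaft in crop pixels
a=np.radians(6.5);R=np.array([[np.cos(a),-np.sin(a)],[np.sin(a),np.cos(a)]])
for X in((465,190),r.x):
  for z,k in((60,12),(76,12),(92,6)):
    P=np.c_[np.array([[-k,-k],[k,-k],[k,k],[-k,k]])@R.T+X,np.full(4,z)]
    print(z,((proj(s,P,True)-[335,105])*5).round(0).tolist())
E
python3 gb.py
```

```text
collar [463.9 192.8  23.1] [ 0.1  0.4 -0.9  0.9 -0.5]
collar r23 [463.8 192.8] [ 0.2  0.5 -0.8  0.9 -0.5]
housing [463.7 191.7] [np.float64(98.4), np.float64(6.9), np.float64(6.8)] 61.50193518643164 62.78481360069342
foot [463.5 193.2] [np.float64(97.0), np.float64(7.9)] 96.86959440862292 96.41739490277575
60 [[270.0, 418.0], [402.0, 419.0], [412.0, 283.0], [277.0, 280.0]]
76 [[290.0, 443.0], [430.0, 444.0], [442.0, 300.0], [299.0, 297.0]]
92 [[354.0, 435.0], [429.0, 435.0], [435.0, 358.0], [360.0, 357.0]]
60 [[266.0, 401.0], [399.0, 402.0], [409.0, 266.0], [273.0, 262.0]]
76 [[287.0, 426.0], [427.0, 427.0], [438.0, 282.0], [295.0, 279.0]]
92 [[350.0, 416.0], [425.0, 416.0], [431.0, 339.0], [356.0, 338.0]]
```

Call:
{"api": "hand_motion", "payload": {"ticks": [3,9,0,0,10,34,0,0,17,57,0,-0.01,20.5,68.7,10,-0.01,20.5,68.7,30,-0.01,20.5,68.7,45,-0.01,20.5,68.7,55,-0.01,20.5,68.7,60,-0.01,20.5,68.7,60,-0.01,20.5,68.7,60,-0.01]}}

```text
clock: 7.1
ee_pos: [464.0, 193.6, 110.9]
ee_rot: [0.0, 0.662, 0.749, 0.0]
ft_force: [0.8, -0.2, -2.9]
opening: 46.6
finger_force: 62.6
```

```bash
python3 - <<'E'
from plant import env
from h import *
s=env.snapshot("wrist"); t=env.snapshot("side"); o=env.snapshot("top")
st=env.read_state(); print(st["ee_pos"],2*np.degrees(np.arctan2(st["ee_rot"][2],st["ee_rot"][1])),st["ft_force"])
r=lambda im,k:cv2.resize(im[:,:,::-1],None,fx=k,fy=k,interpolation=cv2.INTER_CUBIC)
a=r(s["image"][200:330,250:390],4); b=r(t["image"][110:200,250:340],4)[:520]; c=np.zeros((520,240,3),np.uint8)
m=np.zeros((600,800,3),np.uint8); m[:520,:560]=a; bb=r(t["image"][120:220,268:328],4); m[:400,560:]=bb
cv2.imwrite("pics/w4.png",m)
E
```

```text
[464.09410576 193.79194794 111.23158239] 97.10491492916799 [ 0.02379531 -0.44042189 -2.20324754]
```

View pics/w4.png

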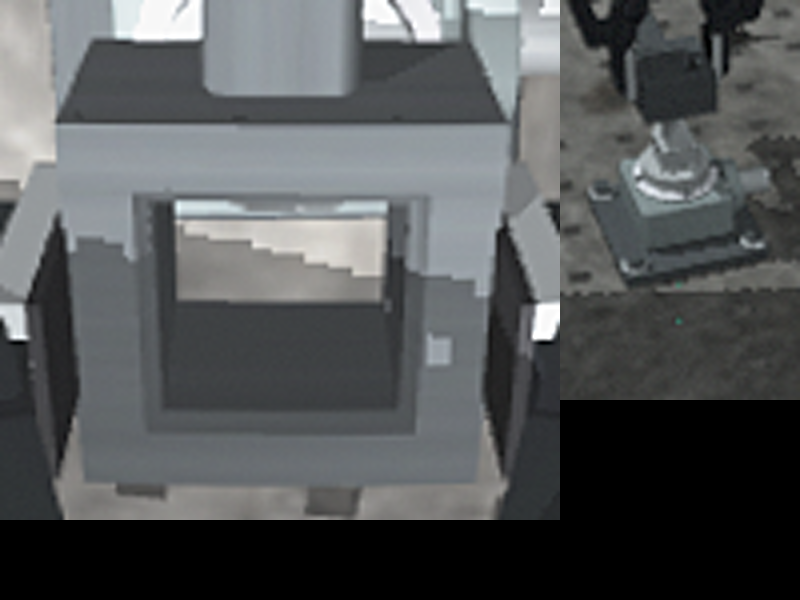

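The hub hangs just above the shaft tip and looks centred on it in the side inset, so I'll lower it in checked steps.

Call:
{"api": "hand_motion", "payload": {"ticks": [-1,0,5,0,-1,0,13,0,-1,0,21,0,-1,0,27,0,-1,0,30,0,-1,0,30,0,-1,0,30,0]}}

```text
clock: 7.95
ee_pos: [463.6, 192.6, 80.3]
ee_rot: [-0.0, 0.662, 0.75, -0.0]
ft_force: [0.9, 0.4, -2.3]
opening: 47.2
finger_force: 62.6
```

No contact so far. I'll continue down in small steps.

Call:
{"api": "hand_motion", "payload": {"ticks": [0,0,3,0,0,0,6,0,0,0,9,0,0,0,11,0,0,0,12,0,0,0,13,0,0,0,13,0]}}

```text
clock: 8.65
ee_pos: [463.7, 192.6, 67.3]
ee_rot: [0.0, 0.662, 0.75, 0.0]
ft_force: [1.6, 0.4, -2.9]
opening: 46.8
finger_force: 62.6
```

Call:
{"api": "hand_motion", "payload": {"ticks": [0,0,1,0,0,0,2,0,0,0,2.5,0,0,0,3,0,0,0,3,0]}}

```text
clock: 9.15
ee_pos: [463.7, 192.6, 64.4]
ee_rot: [0.0, 0.662, 0.75, 0.0]
ft_force: [3.3, 0.8, -2.2]
opening: 46.8
finger_force: 62.8
```

Call:
{"api": "hand_motion", "payload": {"ticks": [0,0,0.5,0,0,0,1,0,0,0,1,0]}}

```text
clock: 9.45
ee_pos: [463.8, 192.7, 64.4]
ee_rot: [0.0, 0.662, 0.75, 0.0]
ft_force: [-1.2, -0.8, 6.1]
opening: 47.1
finger_force: 63.7
```

It made contact at the predicted height (underside at about 60). Releasing and backing off.

Call:
{"api": "hand_motion", "payload": {"ticks": [0,0,0,0,0,0,0,0,0,0,0,0,0,0,0,0,0,0,0,0], "jaw": 85}}

```text
clock: 9.95
ee_pos: [463.2, 192.5, 63.1]
ee_rot: [-0.0, 0.662, 0.75, -0.0]
ft_force: [0.3, 0.3, -0.8]
opening: 85.3
finger_force: 0.0
```

Call:
{"api": "hand_motion", "payload": {"ticks": [0,0,-3,0,0,0,-12,0,0,0,-30,0,0,0,-60,0,0,0,-95,0,0,0,-125,0,0,0,-140,0,0,0,-140,0,0,0,-140,0]}}

```text
clock: 10.85
ee_pos: [463.5, 192.6, 203.6]
ee_rot: [0.0, 0.662, 0.75, 0.0]
ft_force: [0.3, 0.2, -0.3]
opening: 84.9
finger_force: 0.0
```

```bash
python3 - <<'E'
from plant import env
from h import *
s=env.snapshot("wrist"); t=env.snapshot("side")
r=lambda im,k:cv2.resize(im[:,:,::-1],None,fx=k,fy=k,interpolation=cv2.INTER_CUBIC)
m=np.zeros((600,800,3),np.uint8); m[:480,:480]=r(s["image"][40:240,220:420],2.4); m[:400,480:]=r(t["image"][110:210,258:338],4)
cv2.imwrite("pics/w5.png",m)
c=[np.r_[463.7,192.3]]; a=np.radians(6.9);R=np.array([[np.cos(a),-np.sin(a)],[np.sin(a),np.cos(a)]])
P=np.c_[np.array([[-24,-24],[24,-24],[24,24],[-24,24]])@R.T+c[0],np.full(4,88)]
print(((proj(s,P,True)-[220,40])*2.4).round().tolist(),((proj(t,P)-[258,110])*4+[480,0]).round().tolist())
P[:,2]=60; print(((proj(t,P)-[258,110])*4+[480,0]).round().tolist())
E
```

```text
[[178.0, 430.0], [308.0, 431.0], [312.0, 303.0], [176.0, 303.0]] [[601.0, 189.0], [674.0, 176.0], [653.0, 135.0], [582.0, 148.0]]
[[603.0, 225.0], [675.0, 212.0], [653.0, 170.0], [584.0, 183.0]]
```

View pics/w5.png

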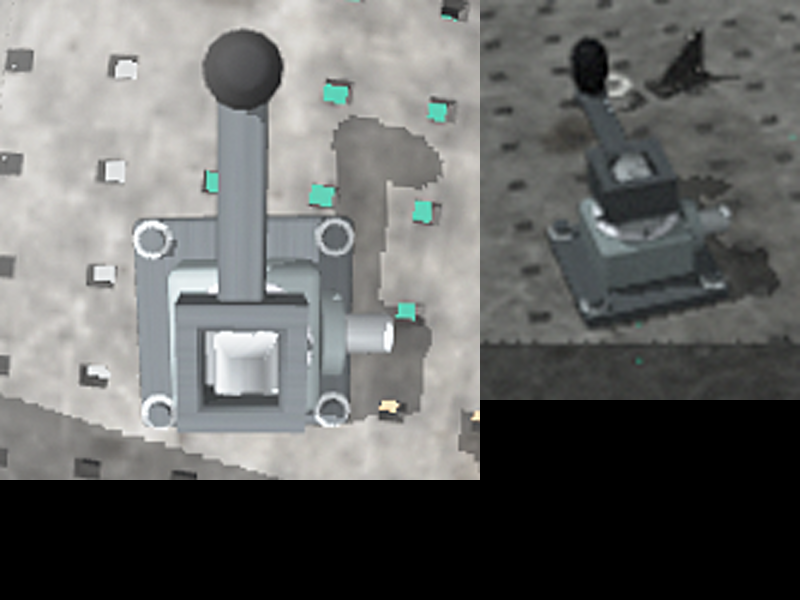

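The hub sits flat over the shaft with its outline at (178,303)-(310,431), matching the predicted seated pose. The shaft shows inside the bore and the hub rests on the collar, with the gripper clear of it.

```bash
python3 -c "
from plant import env
print(env.job_done())"
```

```text
the job is handed in; nothing more can be done
None
```

The square-bored crank is fitted on the gearbox shaft and released, resting on the collar by the contact force and the final pictures; I never touched the round-bored crank, and I handed the job in at about 11 s (the hand-in returned no verdict).

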